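Run the traverser to the third storage road and push the van in

TASK

With a fingertip, run the sliding table of the storage yard along the front rail from its parking place at the left end, counting the gaps in the rail, and stop it in line with the third gap without running on to the fourth. Then push the green van off the table with a fingertip, through that gap and along the third road until it stands fully home against the stop at the far end. Only push: grip and lift nothing, leave the table standing at the third road, and leave the other vehicles and the things around the yard where they are.

Things in the scene. Friction and masses are not known exactly. Their poses are not given: they have to be found in the camera images.
- yard: Fixed storage yard on a plywood base about 263 x 324 x 5 mm. Origin: middle of its underside; own x runs along the roads away from the robot, own y to the left. The sliding table fills x -129 to -3 mm. Four dead-end roads (tracks along x, railheads 16 mm up, between guide strips 28 mm apart, tops 22 mm up) lie beyond the front rail. Roads 1 and 4 hold a vehicle each, 2 and 3 are empty
- front_rail (a point): Middle of the near face of the dark wooden front rail (10 mm thick along x, top 25 mm above the work surface), at the rail's top edge, at yard x -1, y -29 mm. The rail has four gaps 38 mm wide with flared mouths, one for each road; from left to right they are centred at yard y +58, 0, -58 and -116 mm
- third_road_end (a point): Middle of the face of the stop (dark batten, cork facing, top 35.5 mm up) at the end of the third road, yard x 117, y -58 mm, at railhead height, 16 mm above the work surface
- table: Sliding table, 126 mm along yard x, 72 mm along y, 0.25 kg. Origin on its centre line, axes as the yard's, at yard x -66 mm, on the underside of the yard. Slides only along yard y with about 1.2 N of friction and stays where left; starts with its origin at yard y 90 to 116 mm, left of gap 1. Track between strips 27 mm apart; low stop at its near end, top 24 mm above the work surface
- left_plate (a point): Middle of the outer (left) face of the upright aluminium finger plate on the table's left side, 33.5 mm above the work surface, 35.75 mm left of the table's centre line. Plate 40 mm long (along yard x), 2.5 mm thick, top 43.5 mm above the work surface; free room to its left
- right_plate (a point): The same on the table's right side: middle of the outer (right) face of that plate. Pushing there moves the table back to the left. The plates stand 66.5 mm apart inside, the van between them
- van_green: Loose green box van, grey roof, 116 mm long over buffers, 30 wide, 44 tall, 55 to 105 g. Origin: centre of its underside (wheels on the railheads); own y along its length. Body 98 mm long, solid 13 to 42 mm above the origin; buffers stand out 8 mm at each end, 5 to 14 mm above it. Starts on the table, lengthwise to the roads. Slides with light friction. Home: origin at yard x 60, y -58 mm
- van_brown: Loose brown van of the same size as the green one, standing in road 1 or road 4. Leave it
- coal_wagon: Loose dark open wagon with coal, 108 x 29 x 27 mm, standing in the other of roads 1 and 4. Leave it
- sand_block: Loose brown sanding block, 41 x 69 x 26 mm, lying on the board to the left of the yard. Leave it
- tree_c: Loose small model tree on a foot, 63 mm tall, 40 x 46 mm, standing on the board to the left of the yard. Leave it

How it is judged:
By the outcome, as a careful person would: the job done as asked, in the order asked, and still so for the second after the job is handed in, with the robot touching nothing.
It also fails if it takes over 54 s, if anything falls off the work surface, if the arm or the gripper's body presses on something with over 40 N, if the wrist force passes 120 N, or if a joint passes its speed limit or range.

ROBOT

A 6-joint arm with a two-finger parallel gripper is mounted at the origin on the work surface; the furniture and walls round the work are solid. World frame = base frame: x ahead of the robot, y to its left, z up, the work surface at z = 0. Lengths are in mm, angles in rad, forces in N, time in s.
With the tool pointing down it reaches from about 400 to 925 mm from the base axis. Payload 12.5 kg.
Tool frame: the origin (TCP) lies between the finger pads; the fingertips stand 25 mm ahead of it and the grasp point (between the pads) lies 6 mm ahead of it; z points along the fingers, y is the line along which they close (so a half turn about z gives the same grasp; the last joint's range is limited). The gripper opens to 95 mm and grips with 3 to 60 N. Pads are 20 mm wide; open, the fingers measure 119 mm over their backs; the gripper's body (75 mm by 180 mm) begins 59 mm behind the grasp point.
Start: joints at [1.168, 0.491, 1.559, -0, 1.092, -0.106], TCP at [182.771, 597.695, 239.661] pointing down, gripper open.
Joint ranges: [-3.1, 3.1], [-0.84, 2.19], [0.05, 2.79], [-1.13, 4.28], [0.06, 2.93], [-2.69, 2.69]. Speed limits (rad/s): [2.22, 2.22, 2.79, 3.14, 3.14, 3.14].

INTERFACE

Orientations are given as [roll, pitch, yaw] about the fixed x, y, z axes, in that order (R = Rz(yaw) Ry(pitch) Rx(roll)).
In Python, from cell import state, read_camera, job_done, cut_out gives the robot as it stands. The module is installed in compiled form; this text tells all that it offers.
- The arm moves only by the tool jog_arm, never from a script. Its argument "motion" is a list of rows, each a list of 2 entries, a list of its own where there are three numbers: the shift along the tool's x, y, z in mm, then the turn about the tool's z in rad. A call has 1 to 5 rows; each row is the pose to reach, as a shift and turn from the pose commanded when the call began, along the tool's axes at that moment; what a row does not reach only later rows make up. A row lasts 1/10 s, in which the tool goes at most 50 mm and 8.59 degrees, less where a joint would pass 70% of its speed; a pose out of reach is approached as far as the arm can. A call with a gripper value outside its range is refused whole. "grip" is the closure, from 0 (fully open) to 1 (shut), set as the call begins (left out, the last holds). The fingers move at their own pace and stop on an object; the grip force is fixed at half the most. Time passes only in rows, so rows that repeat a pose let the fingers close. It gives the time, the measured TCP pose, the force, the opening and the grip force at its end, in the units of the state.
- state(): the state, without advancing time (a new reading comes with each control period).
- read_camera(name): name is "scene" or "top" or "wrist"; returns a dict with "img" (384x512x3 uint8, blue, green, red), "vertical_fov" (degrees; the focal length in pixels is half the picture's height over the tangent of half this angle, whatever the lens; pixels are square), "cx", "cy" (the principal point, pixels), "extrinsics" (4x4, takes a point from camera to world coordinates). Camera axes: x right, y up, looking along -z (the intrinsics and any distortion apply to the point x, -y, -z); pixel columns grow to the right and rows downward; lengths in mm; the calibration is good to about 2 mm. A picture is of the moment at which its call begins. There is no depth.
- job_done(): hands the job in; it is judged then, once.
Trained networks look in a picture, given as the dict that the camera call returned (one of the last four; its "shot" number tells which), for a name from the list of things; names that differ only in an ending like _2 or _b are one class to them, and where a whole thing is asked for, a point or a joint stands for the part that bears it (a point fixed in the world has none). Each returns a list of dicts, best first, with "p" (0 to 1); they miss things now and then, are a little off and sometimes report something else, mostly with a low value. They report only what shows in the picture. A call takes as long as a camera call.
- cut_out(name, picture): "region" (384x512 bool, what is visible of it) and "box" ([left, top, right, bottom] in pixels, round what is visible of it).
The state is a dict: "t": time; "joints": joint angles; "qvel": joint speeds; "tau": joint torques, N m; "eef_pos": TCP position; "tcp_rot": TCP orientation; "ft_force": force on the tool from outside, world axes, zero at the start; "moment": the same for the moment, N m; "opening": opening from 0.0 (shut) to 1.0 (fully open); "grip_force": force on a finger pad.
Only numpy, scipy, OpenCV 4.12 (cv2) and the standard library are available. Lean on these libraries where they do the work, as an engineer would, in place of code of your own. Each camera call takes 0.05 s, during which the arm holds its last target. There are 200 camera calls.

## Working session

There is one attempt and no reset: what is moved stays moved. The work goes in short steps, Python scripts to look and compute and a tool call to move; the robot and the scene stay as the last step left them, time stands still between calls to the robot, and variables do not carry over. Pictures are saved under pics/ and viewed, at most 10 in all, crops included, and the job is handed in when it is done.

Besides the shell and the picture viewer there is one more tool, called after ">>>" by a JSON object that holds its "method" and its "body", one argument or row to a line. jog_arm: Moves the arm, as the interface text tells. Its arguments: {"type":"object","properties":{"motion":{"type":"array"},"grip":{"type":"number"}},"required":["motion"]}

```bash
mkdir -p pics
cat > h.py <<'E'
import numpy as np,cv2
from cell import state,read_camera,job_done,cut_out
def K(p):
    f=p["img"].shape[0]/2/np.tan(np.radians(p["vertical_fov"])/2); return f
def ray(p,u,v,z):
    f=K(p);E=np.array(p["extrinsics"]);d=E[:3,:3]@np.array([(u-p["cx"])/f,-(v-p["cy"])/f,-1]);o=E[:3,3]
    return o+d*(z-o[2])/d[2]
def proj(p,X):
    f=K(p);E=np.array(p["extrinsics"]);c=E[:3,:3].T@(np.array(X)-E[:3,3]);return p["cx"]-f*c[0]/c[2],p["cy"]+f*c[1]/c[2]
E
python3 - <<'E'
from h import *
s=state();print(s)
P={}
for n in("top","scene"):
    p=read_camera(n);P[n]=p;cv2.imwrite(f"pics/{n}0.png",p["img"]);print(n,{k:v for k,v in p.items() if k!="img"})
    for t in("yard","table","van_green","van_brown","coal_wagon","sand_block","tree_c","left_plate"):
        try:
            for r in cut_out(t,p)[:2]:
                m=cv2.minAreaRect(np.argwhere(r["region"])[:,::-1].astype(np.float32))
                print(t,round(r["p"],2),r["box"],m)
        except Exception as e: print(t,e)
E
```

```text
{'t': 0.0, 'joints': array([ 1.16841116e+00,  4.91563523e-01,  1.55947294e+00,  3.03095761e-06,
        1.09168095e+00, -1.05600738e-01]), 'qvel': array([-4.65308078e-04,  7.68738725e-04,  2.48312078e-04,  4.56185351e-04,
       -9.16669315e-05,  7.71897550e-04]), 'tau': array([-3.12258657e-03, -6.12618899e+01, -2.58189815e+01,  6.91917655e-02,
        4.81384818e-02, -1.01985456e-04]), 'eef_pos': array([182.66967103, 597.47698761, 239.0511768 ]), 'tcp_rot': array([-3.14047444e+00, -1.21227795e-04,  2.84480675e+00]), 'ft_force': array([-0.40608294,  0.01690726, -0.20311881]), 'moment': array([ 0.05464375, -0.01358161,  0.02538217]), 'grip_force': 0.0, 'opening': 1.0002072420013925}
top {'vertical_fov': 46.950034674380206, 'cx': 257.46353832363013, 'cy': 190.81471977634322, 'extrinsics': array([[-2.49924597e-02,  9.89617124e-01, -1.41539128e-01,
         4.13918554e+02],
       [-9.96263034e-01, -3.63651624e-02, -7.83424616e-02,
         1.69168746e+02],
       [-8.26761349e-02,  1.39052231e-01,  9.86827814e-01,
         1.06755509e+03],
       [ 0.00000000e+00,  0.00000000e+00,  0.00
[... 1872 characters left out ...]
207.6] ((270.0, 196.5), (19.0, 44.0), 90.0)
coal_wagon 0.73 [243.3, 241.0, 295.4, 261.6] ((269.6671447753906, 252.48768615722656), (53.03771209716797, 16.322141647338867), 2.12109637260437)
sand_block 0.69 [221.2, 146.8, 242.7, 167.8] ((233.50003051757812, 157.0), (26.90461540222168, 16.220474243164062), 29.05460548400879)
sand_block 0.64 [172.2, 182.2, 313.1, 282.5] ((241.88864135742188, 231.57948303222656), (135.71705627441406, 99.34040832519531), 2.642545223236084)
tree_c 0.61 [268.1, 146.1, 286.7, 169.4] ((279.0, 157.0), (22.0, 16.0), 90.0)
left_plate 0.83 [189.4, 183.9, 245.0, 208.5] ((216.67727661132812, 197.39144897460938), (53.268306732177734, 19.101261138916016), 2.2025983333587646)
```

Run:
```python
from h import *
p=read_camera("top");c=p["img"][120:260,140:360];cv2.imwrite("pics/c1.png",cv2.resize(c,None,fx=3.6,fy=3.6,interpolation=3))
for n,u,v,z in(("yardTL",215.4,137.3,5),("green",242.5,216.5,44+16),("brown",257,165,60),("coal",331.5,165,43),("sand",172,208,26),("tree",179,156,40),("table",244,218,25)): print(n,ray(p,u,v,z).round(1))
```

```text
yardTL [705.2 355.5   5. ]
green [500.1 285.1  60. ]
brown [619.2 248.7  60. ]
coal [615.3  75.6  43. ]
sand [529.  459.7  26. ]
tree [653.3 438.9  40. ]
table [499.4 285.6  25. ]
```

View pics/c1.png

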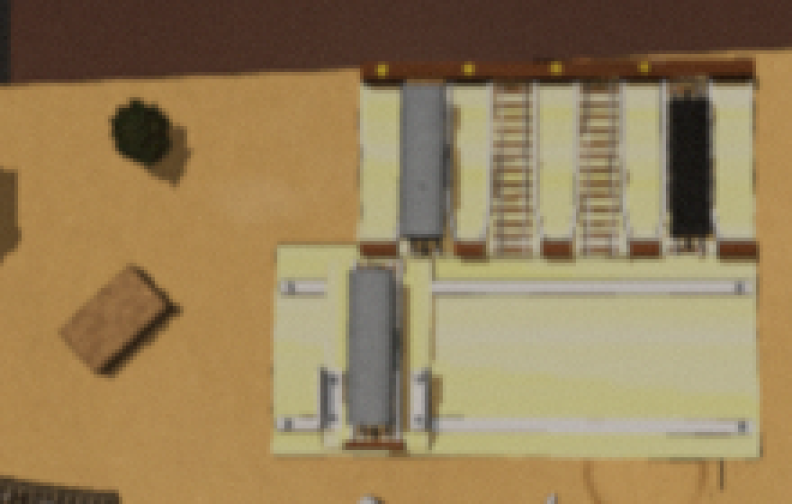

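View pics/scene0.png

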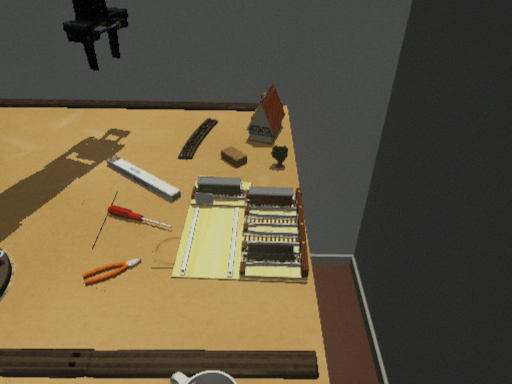

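Run:
```python
from h import *
p=read_camera("top")
c=lambda x,y:(140+(x+.5)/3.6-.5,120+(y+.5)/3.6-.5)
for n,x,y,z in(("NL",272,455,5),("NR",760,457,5),("FL",277,244,5),("rail+29",471,257,25),("rail-29",557.5,257,25),("rail-87",644.5,257,25),("g1",427,249,25),("g2",514,249,25),("g3",601,249,25),("g4",689,249,25),("plateLtop",325,398,43.5),("plateRtop",429,398,43.5),("van near",373,427,58),("van far",373,267,58)):
    print(n,ray(p,*c(x,y),z).round(1))
w=read_camera("wrist");cv2.imwrite("pics/w0.png",w["img"]);print(w["extrinsics"].round(2),w["vertical_fov"])
```

```text
NL [435.6 359.2   5. ]
NR [425.8  36.8   5. ]
FL [578.5 354.    5. ]
rail+29 [561.8 220.9  25. ]
rail-29 [559.7 163.8  25. ]
rail-87 [557.6 107.   25. ]
g1 [568.2 249.9  25. ]
g2 [566.1 192.3  25. ]
g3 [564.  135.1  25. ]
g4 [561.8  77.8  25. ]
plateLtop [470.5 317.2  43.5]
plateRtop [468.5 249.7  43.5]
van near [450.5 284.6  58. ]
van far [552.9 282.5  58. ]
[[ 2.9000e-01 -9.2000e-01 -2.6000e-01  1.1021e+02]
 [ 9.6000e-01  2.8000e-01  8.0000e-02  6.1891e+02]
 [ 0.0000e+00 -2.7000e-01  9.6000e-01  3.8474e+02]
 [ 0.0000e+00  0.0000e+00  0.0000e+00  1.0000e+00]] 61.204871263287714
```

>>> {"method": "jog_arm", "body": {
  "motion": [
    [[-40, -18, 0], -0.06],
    [[-80, -36, 0], -0.12],
    [[-120, -54, 0], -0.18],
    [[-160, -72, 0], -0.23],
    [[-200, -90, 0], -0.264]
  ],
  "grip": 1
}}

```text
t: 1.55
eef_pos: [348.8, 451.9, 239.8]
tcp_rot: [3.141, 0.0, 3.111]
ft_force: [0.0, 0.3, 0.9]
opening: 0.634
grip_force: 0.0
```

>>> {"method": "jog_arm", "body": {
  "motion": [
    [[-30, -25, 0], 0],
    [[-62, -50, 20], 0],
    [[-95, -75, 50], 0],
    [[-122, -97, 80], 0],
    [[-122, -97, 90], 0]
  ]
}}

```text
t: 2.05
eef_pos: [468.5, 349.2, 146.9]
tcp_rot: [-3.14, -0.002, 3.105]
ft_force: [-0.4, 0.1, 0.8]
opening: 0.217
grip_force: 0.0
```

Run:
```python
from h import *
s=state();print(s["t"],s["eef_pos"],s["tcp_rot"],s["opening"])
p=read_camera("wrist");cv2.imwrite("pics/w1.png",p["img"]);np.save("w1.npy",p,allow_pickle=True)
for t in("table","van_green"):
    for r in cut_out(t,p)[:1]: print(t,r["p"],r["box"])
```

```text
2.05 [468.4548646  349.18125948 146.89849675] [-3.13975713e+00 -2.14038898e-03  3.10511443e+00] 0.21674427153567283
table 0.77 [131.0, 162.3, 228.3, 248.4]
van_green 0.8 [151.6, 171.2, 199.4, 249.7]
```

View pics/w1.png

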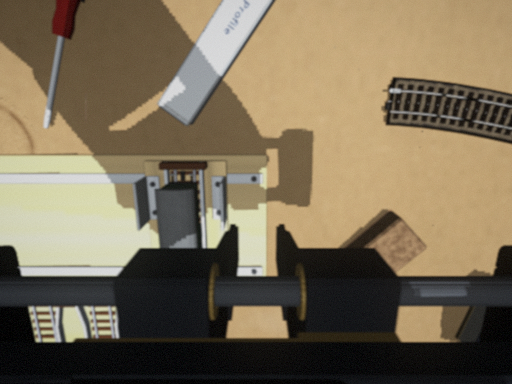

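Run:
```python
from h import *
p=np.load("w1.npy",allow_pickle=True).item()
for n,u,v,z in(("Ltop",226,178,43.5),("Ltop2",227,228,43.5),("Rin?",147,178,43.5)):print(n,ray(p,u,v,z).round(1))
```

```text
Ltop [446.2 325.2  43.5]
Ltop2 [487.9 323.4  43.5]
Rin? [443.9 263.3  43.5]
```

>>> {"method": "jog_arm", "body": {
  "motion": [
    [[0, 0, 20], 0],
    [[0, 0, 45], 0],
    [[0, 0, 70], 0],
    [[0, 0, 85], 0],
    [[0, 0, 91], 0]
  ]
}}

```text
t: 2.7
eef_pos: [465.7, 353.3, 58.6]
tcp_rot: [3.141, -0.0, 3.111]
ft_force: [0.6, 0.9, -0.5]
opening: 0.008
grip_force: 0.0
```

>>> {"method": "jog_arm", "body": {
  "motion": [
    [[0, -7, 4], 0],
    [[0, -14, 4], 0],
    [[0, -20, 4], 0],
    [[0, -26, 4], 0],
    [[0, -34, 4], 0]
  ]
}}

```text
t: 3.2
eef_pos: [465.7, 317.9, 55.3]
tcp_rot: [3.141, 0.001, 3.109]
ft_force: [0.3, 1.8, 2.6]
opening: 0.005
grip_force: 0.9
```

>>> {"method": "jog_arm", "body": {
  "motion": [
    [[0, -8, 0], 0],
    [[0, -16, 0], 0],
    [[0, -24, 0], 0],
    [[0, -32, 0], 0],
    [[0, -40, 0], 0]
  ]
}}

```text
t: 3.7
eef_pos: [464.1, 277.6, 54.7]
tcp_rot: [3.141, 0.0, 3.109]
ft_force: [1.2, 1.3, 2.1]
opening: 0.005
grip_force: 0.9
```

>>> {"method": "jog_arm", "body": {
  "motion": [
    [[0, -8, 0], 0],
    [[0, -16, 0], 0],
    [[0, -24, 0], 0],
    [[0, -31, 0], 0],
    [[0, -36, 0], 0]
  ]
}}

```text
t: 4.2
eef_pos: [462.8, 241.6, 54.6]
tcp_rot: [-3.142, -0.0, 3.109]
ft_force: [0.4, 2.0, 0.4]
opening: 0.007
grip_force: 0.8
```

>>> {"method": "jog_arm", "body": {
  "motion": [
    [[0, -7, 0], 0],
    [[0, -14, 0], 0],
    [[0, -20, 0], 0],
    [[0, -24, 0], 0],
    [[0, -26, 0], 0]
  ]
}}

```text
t: 4.7
eef_pos: [461.9, 215.8, 54.6]
tcp_rot: [-3.142, -0.0, 3.109]
ft_force: [-1.0, 1.5, 1.1]
opening: 0.004
grip_force: 0.7
```

Run:
```python
from h import *
s=state();print(s["t"],s["eef_pos"],s["tcp_rot"],s["ft_force"])
a=read_camera("top")["img"];p=read_camera("wrist");np.save("w2.npy",p,allow_pickle=True)
A=cv2.resize(a[130:260,205:360],(775,650),interpolation=3)[:600]
cv2.imwrite("pics/t2.png",A);cv2.imwrite("pics/w2.png",p["img"])
```

```text
4.7 [461.89691585 215.84880822  54.5966477 ] [-3.14156820e+00 -3.08085508e-04  3.10851261e+00] [-0.99676951  1.54726628  1.0622025 ]
```

View pics/t2.png

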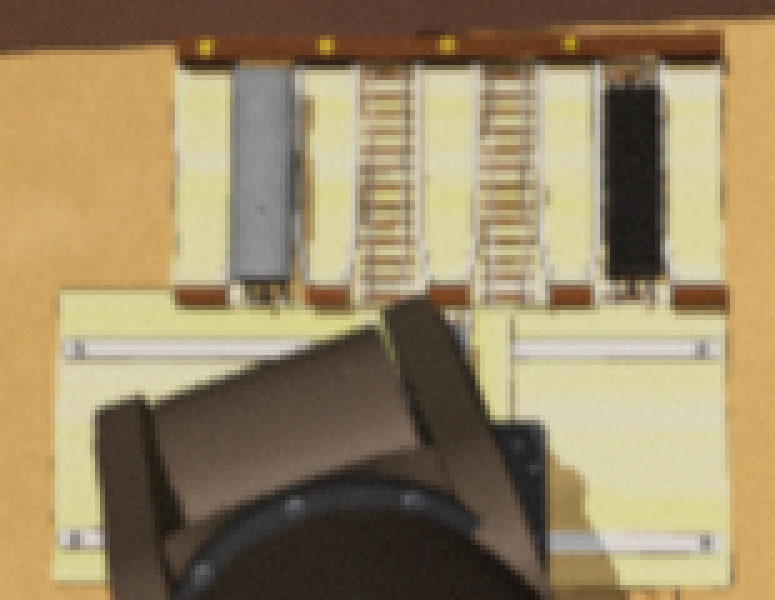

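>>> {"method": "jog_arm", "body": {
  "motion": [
    [[0, -6, 0], 0],
    [[0, -13, 0], 0],
    [[0, -19, 0], 0],
    [[0, -23, 0], 0],
    [[0, -25, 0], 0]
  ]
}}

```text
t: 5.3
eef_pos: [461.1, 190.8, 54.6]
tcp_rot: [3.142, -0.0, 3.108]
ft_force: [-0.2, 1.0, -0.3]
opening: 0.001
grip_force: 0.6
```

>>> {"method": "jog_arm", "body": {
  "motion": [
    [[0, 5, 0], 0],
    [[0, 12, -10], 0],
    [[0, 12, -40], 0],
    [[-20, 12, -80], 0],
    [[-60, 0, -95], 0]
  ]
}}

```text
t: 5.8
eef_pos: [521.0, 191.2, 154.0]
tcp_rot: [3.141, 0.003, 3.112]
ft_force: [0.7, -0.1, -0.5]
opening: 0.007
grip_force: 0.0
```

>>> {"method": "jog_arm", "body": {
  "motion": [
    [[-35, -10, 0], 0],
    [[-70, -25, 0], 0],
    [[-100, -40, 0], 0],
    [[-115, -50, 0], 0],
    [[-115, -50, 0], 0]
  ]
}}

```text
t: 6.3
eef_pos: [635.9, 135.0, 150.0]
tcp_rot: [3.142, 0.001, 3.108]
ft_force: [-0.1, -0.1, 0.2]
opening: 0.006
grip_force: 0.0
```

Run:
```python
from h import *
s=state();print(s["t"],s["eef_pos"],s["tcp_rot"],s["ft_force"])
p=read_camera("wrist");np.save("w3.npy",p,allow_pickle=True)
cv2.imwrite("pics/w3.png",cv2.resize(p["img"],(800,600),interpolation=3))
```

```text
6.3 [635.87683408 134.95369965 150.01383523] [3.14158396e+00 9.39667449e-04 3.10756882e+00] [-0.08901    -0.13229081  0.23209715]
```

View pics/w3.png

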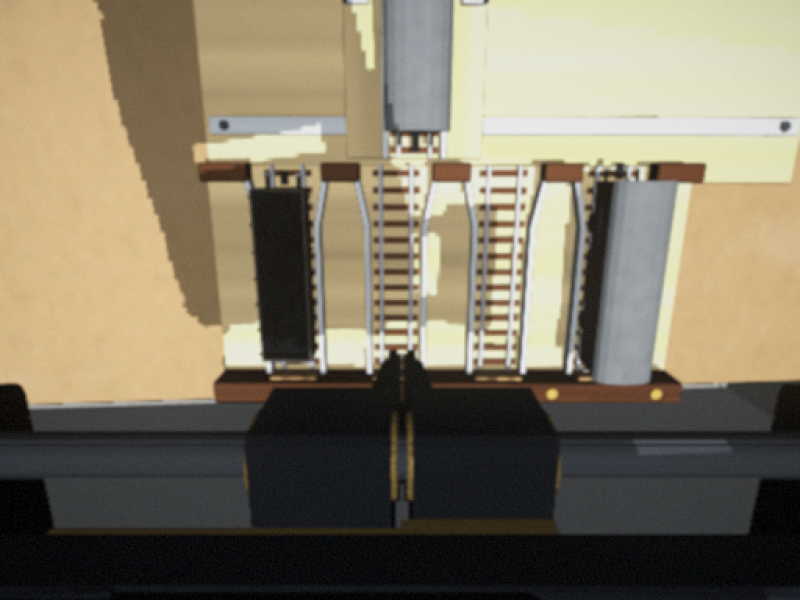

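Run:
```python
from h import *
p=np.load("w3.npy",allow_pickle=True).item()
c=p["img"][50:140,200:330];c=cv2.convertScaleAbs(c,alpha=1.3,beta=30)
cv2.imwrite("pics/w3c.png",cv2.resize(c,None,fx=6,fy=6,interpolation=3))
```

```text
(no output)
```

View pics/w3c.png

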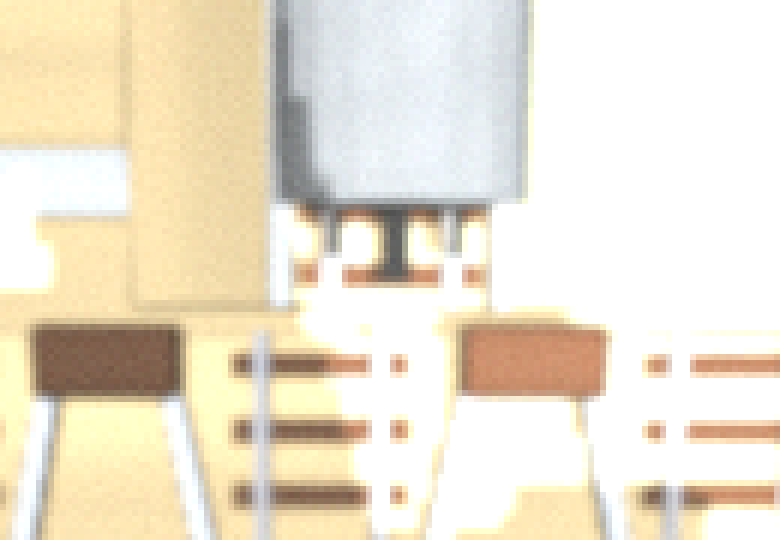

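>>> {"method": "jog_arm", "body": {
  "motion": [
    [[40, 20, 0], 0],
    [[85, 40, 0], 0],
    [[130, 62, 0], 0],
    [[165, 62, 0], 0],
    [[175, 62, 10], 0]
  ]
}}

```text
t: 6.85
eef_pos: [457.3, 204.8, 141.0]
tcp_rot: [3.141, 0.0, 3.112]
ft_force: [0.5, -0.7, -0.5]
opening: 0.006
grip_force: 0.0
```

>>> {"method": "jog_arm", "body": {
  "motion": [
    [[0, 0, 25], 0],
    [[0, 0, 55], 0],
    [[0, 0, 77], 0],
    [[0, 0, 85], 0],
    [[0, 0, 85], 0]
  ]
}}

```text
t: 7.35
eef_pos: [460.7, 203.7, 54.4]
tcp_rot: [-3.141, -0.001, 3.11]
ft_force: [0.9, 0.4, 1.0]
opening: 0.008
grip_force: 0.0
```

>>> {"method": "jog_arm", "body": {
  "motion": [
    [[0, -6, 0], 0],
    [[0, -11, 0], 0],
    [[0, -15, 0], 0],
    [[0, -18, 0], 0],
    [[0, -21, 0], 0]
  ]
}}

```text
t: 7.85
eef_pos: [461.2, 182.0, 55.1]
tcp_rot: [3.141, 0.001, 3.108]
ft_force: [0.1, 1.3, 0.3]
opening: 0.003
grip_force: 0.8
```

>>> {"method": "jog_arm", "body": {
  "motion": [
    [[0, 0, 0], 0],
    [[0, 8, 0], 0],
    [[0, 12, -15], 0],
    [[0, 12, -50], 0],
    [[-30, 12, -90], 0]
  ]
}}

```text
t: 8.35
eef_pos: [488.4, 193.9, 144.7]
tcp_rot: [-3.14, -0.005, 3.11]
ft_force: [0.5, -0.4, -0.8]
opening: 0.003
grip_force: 0.0
```

>>> {"method": "jog_arm", "body": {
  "motion": [
    [[-40, -15, 0], 0],
    [[-80, -30, 0], 0],
    [[-115, -45, 10], 0],
    [[-135, -53, 30], 0],
    [[-135, -53, 35], 0]
  ]
}}

```text
t: 8.85
eef_pos: [625.6, 135.1, 107.3]
tcp_rot: [-3.141, -0.002, 3.107]
ft_force: [-0.1, 0.5, 0.0]
opening: 0.003
grip_force: 0.0
```

Run:
```python
from h import *
s=state();print(s["t"],s["eef_pos"],s["tcp_rot"],s["ft_force"])
p=read_camera("wrist");np.save("w4.npy",p,allow_pickle=True)
c=p["img"][40:200,165:335];c=cv2.convertScaleAbs(c,alpha=.9)
cv2.imwrite("pics/w4c.png",cv2.resize(c,None,fx=3.7,fy=3.7,interpolation=3))
```

```text
8.85 [625.64153543 135.10177515 107.31471178] [-3.14129094e+00 -1.71890368e-03  3.10718318e+00] [-0.0569191   0.49494355  0.0488234 ]
```

View pics/w4c.png

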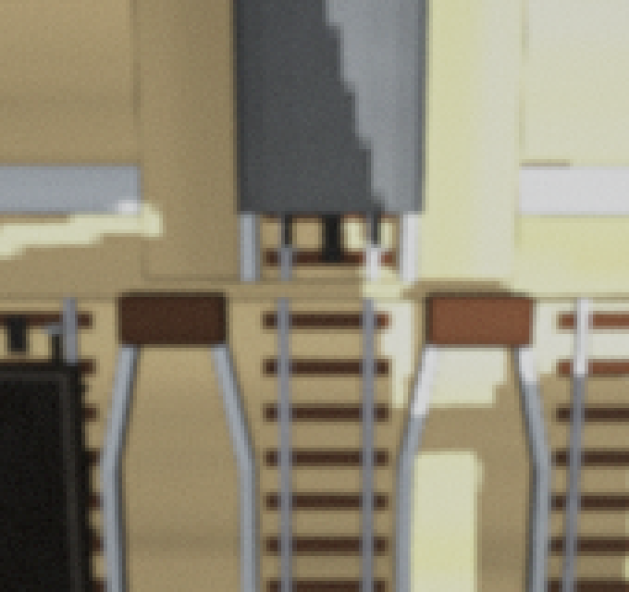

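Run:
```python
from h import *
p=np.load("w4.npy",allow_pickle=True).item()
f=lambda x,y,z:ray(p,165+(x+.5)/3.7-.5,40+(y+.5)/3.7-.5,z).round(1)
print(f(326.5,290,25),f(326.5,300,16),f(326.5,560,16),f(330,265,16),f(330,212,58),f(331,215,25))
```

```text
[557.9 134.2  25. ] [560.1 134.   16. ] [611.6 132.   16. ] [553.6 134.9  16. ] [545.  135.6  58. ] [544.7 135.5  25. ]
```

>>> {"method": "jog_arm", "body": {
  "motion": [
    [[15, 0, -20], 0],
    [[50, -1, -40], 0],
    [[95, -1, -40], 0],
    [[140, -2, -40], 0],
    [[180, -2, -40], 0]
  ]
}}

```text
t: 9.4
eef_pos: [441.3, 140.4, 150.3]
tcp_rot: [3.141, -0.0, 3.11]
ft_force: [1.3, -0.6, -0.1]
opening: 0.006
grip_force: 0.0
```

>>> {"method": "jog_arm", "body": {
  "motion": [
    [[20, 0, 0], 0],
    [[27, 0, 10], 0],
    [[27, 0, 30], 0],
    [[27, 0, 30], 0]
  ]
}}

```text
t: 9.8
eef_pos: [415.9, 141.2, 119.0]
tcp_rot: [-3.141, -0.002, 3.11]
ft_force: [-0.3, 0.9, 0.7]
opening: 0.004
grip_force: 0.0
```

>>> {"method": "jog_arm", "body": {
  "motion": [
    [[0, -1, 15], 0],
    [[0, -1, 35], 0],
    [[0, -1, 52], 0],
    [[0, -1, 59], 0],
    [[0, -1, 59], 0]
  ]
}}

```text
t: 10.3
eef_pos: [417.2, 139.9, 60.6]
tcp_rot: [-3.141, -0.001, 3.109]
ft_force: [-0.6, -0.5, 1.4]
opening: 0.001
grip_force: 0.0
```

>>> {"method": "jog_arm", "body": {
  "motion": [
    [[-6, 0, 0], 0],
    [[-12, 0, 0], 0],
    [[-17, 0, 0], 0],
    [[-22, 0, 0], 0],
    [[-28, 0, 0], 0]
  ]
}}

```text
t: 10.8
eef_pos: [445.9, 138.7, 60.8]
tcp_rot: [3.141, 0.0, 3.109]
ft_force: [-1.3, 0.3, 0.8]
opening: 0.006
grip_force: 0.3
```

>>> {"method": "jog_arm", "body": {
  "motion": [
    [[-6, 0, 0], 0],
    [[-13, 0, 0], 0],
    [[-20, 0, 0], 0],
    [[-27, 0, 0], 0],
    [[-34, 0, 0], 0]
  ]
}}

```text
t: 11.3
eef_pos: [480.0, 137.6, 60.6]
tcp_rot: [3.142, 0.0, 3.109]
ft_force: [-1.3, -0.3, -0.5]
opening: 0.003
grip_force: 0.3
```

Moving smoothly with no jam; continue.

>>> {"method": "jog_arm", "body": {
  "motion": [
    [[-7, 0, 0], 0],
    [[-14, 0, 0], 0],
    [[-21, 0, 0], 0],
    [[-28, 0, 0], 0],
    [[-35, 0, 0], 0]
  ]
}}

```text
t: 11.8
eef_pos: [515.0, 136.5, 60.6]
tcp_rot: [3.142, 0.0, 3.109]
ft_force: [-0.4, -0.5, -0.1]
opening: 0.002
grip_force: 0.1
```

>>> {"method": "jog_arm", "body": {
  "motion": [
    [[-7, 0, 0], 0],
    [[-14, 0, 0], 0],
    [[-20, 0, 0], 0],
    [[-25, 0, 0], 0],
    [[-29, 0, 0], 0]
  ]
}}

```text
t: 12.3
eef_pos: [543.8, 135.5, 60.6]
tcp_rot: [3.142, 0.0, 3.109]
ft_force: [-1.6, -0.0, 0.2]
opening: 0.002
grip_force: 0.2
```

Run:
```python
from h import *
s=state();print(s["t"],s["eef_pos"],s["ft_force"])
p=read_camera("top");a=p["img"][125:255,205:360]
b=read_camera("scene")["img"][170:290,165:320]
cv2.imwrite("pics/t5.png",np.hstack([cv2.resize(x,(400,335),interpolation=3) for x in(a,b)]))
```

```text
12.3 [543.780119   135.52372559  60.60987043] [-1.6051802  -0.03488402  0.17867137]
```

View pics/t5.png

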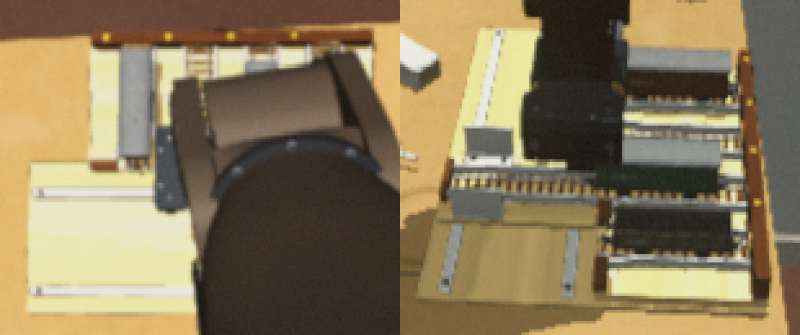

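>>> {"method": "jog_arm", "body": {
  "motion": [
    [[-3, 0, 0], 0],
    [[-6, 0, 0], 0],
    [[-8, 0, 0], 0],
    [[-10, 0, 0], 0],
    [[-12, 0, 0], 0]
  ]
}}

```text
t: 12.9
eef_pos: [555.5, 135.2, 60.7]
tcp_rot: [3.142, -0.0, 3.109]
ft_force: [-0.9, 1.4, 1.1]
opening: 0.005
grip_force: 0.4
```

>>> {"method": "jog_arm", "body": {
  "motion": [
    [[-1, 0, 0], 0],
    [[-2, 0, 0], 0],
    [[-3, 0, 0], 0],
    [[-4, 0, 0], 0],
    [[-4, 0, 0], 0]
  ]
}}

```text
t: 13.4
eef_pos: [559.6, 135.0, 60.6]
tcp_rot: [3.141, 0.0, 3.109]
ft_force: [0.5, -1.1, 0.7]
opening: 0.007
grip_force: 0.0
```

>>> {"method": "jog_arm", "body": {
  "motion": [
    [[-1, 0, 0], 0],
    [[-2, 0, 0], 0],
    [[-2, 0, 0], 0]
  ]
}}

```text
t: 13.7
eef_pos: [560.0, 135.0, 60.6]
tcp_rot: [-3.141, -0.003, 3.109]
ft_force: [-7.1, 0.8, 5.8]
opening: 0.001
grip_force: 3.9
```

>>> {"method": "jog_arm", "body": {
  "motion": [
    [[-1, 0, 0], 0],
    [[-2, 0, 0], 0],
    [[-2, 0, 0], 0]
  ]
}}

```text
t: 14.0
eef_pos: [560.1, 135.0, 60.6]
tcp_rot: [-3.141, -0.008, 3.109]
ft_force: [-16.3, 0.2, 12.5]
opening: 0.002
grip_force: 8.4
```

>>> {"method": "jog_arm", "body": {
  "motion": [
    [[2, 0, 0], 0],
    [[5, 0, 0], 0],
    [[12, 0, 0], 0],
    [[20, 0, -10], 0],
    [[20, 0, -40], 0]
  ]
}}

```text
t: 14.5
eef_pos: [541.1, 135.4, 99.5]
tcp_rot: [-3.141, -0.005, 3.109]
ft_force: [-0.3, -0.3, 0.6]
opening: 0.008
grip_force: 0.0
```

>>> {"method": "jog_arm", "body": {
  "motion": [
    [[0, 0, -30], 0],
    [[0, 0, -50], 0],
    [[-40, 0, -55], 0],
    [[-80, 0, -55], 0],
    [[-110, 0, -55], 0]
  ]
}}

```text
t: 15.0
eef_pos: [655.0, 131.9, 157.1]
tcp_rot: [3.141, 0.002, 3.109]
ft_force: [-1.0, 1.5, 0.3]
opening: 0.002
grip_force: 0.0
```

Run:
```python
from h import *
s=state();print(s["t"],s["eef_pos"],s["ft_force"])
p=read_camera("wrist");np.save("w6.npy",p,allow_pickle=True)
b=read_camera("scene")["img"][170:290,165:320]
cv2.imwrite("pics/t6.png",np.hstack([cv2.resize(x,(400,310),interpolation=3) for x in(p["img"],b)]))
```

```text
15.0 [654.9692673  131.86342587 157.08987258] [-0.9900447   1.493779    0.25787923]
```

View pics/t6.png

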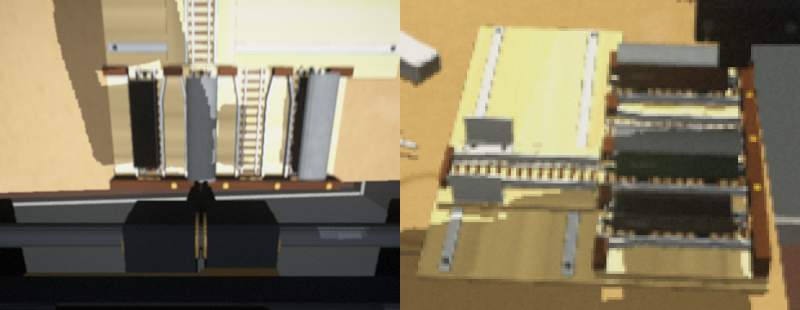

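The wrist view (left half) shows the green van filling road 3 up to the dark batten, at about (202,125). The table track lines up with it at about (200,35). The scene view (right half) shows the other vehicles unmoved.

```bash
python3 -c "
from h import *
print(job_done())"
```

```text
the job is handed in; nothing more can be done
None
```

I handed the job in at about 15 s: the table stands at the third gap, within roughly 0.5 mm in the wrist picture. The green van is pushed home against the road 3 stop, where the force rose to about 16 N and it moved no further. The other two vehicles stood in place in the last pictures, which did not show the sanding block or the tree; the arm stayed clear of both.

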